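# Hold the spring clip open over the programme card

## Task

Pull the drawer of the small drawer box open by its bar handle and leave it open, take the spring clip off the divider inside by squeezing its two handles together so that its jaws spread, and bring it, still squeezed open, over the washing-programme card that stands upright in its foot. Finish while holding it there: the jaws gaping on either side of the card, with the middle of its top edge well inside the mouth and the clip not touching the card, ready for a ticket to be slipped in. Do not shove the card's stand or the other things on the worktop about.

Things in the scene. Friction and masses are not known exactly. Their poses are not given: they have to be found in the camera images.
- drawer_box: grey one-drawer box, 160 deep (its x) x 190 wide (its y) x 112 mm high, fixed on the worktop; origin under its centre; its white drawer front looks along its -x and the drawer slides out along its -x
- drawer (a joint): the drawer's slide: 0 shut, grows as it opens, 0.09 m fully out (stop); drags with about 2 N and stays where it is left
- drawer_handle (a point): middle of the drawer's steel bar handle (moves with the drawer): a level round bar 8 mm thick, 80 mm long along the box's y, 93 mm above the worktop, 36 mm of free space between it and the drawer front
- clip: grey plastic spring clip (peg type, 70 g, 24 mm wide), alone in the drawer. Origin on its steel pivot pin; x along the pin, z up. Starts upright, handles up, jaws biting 16 mm deep onto the drawer's divider; pivot 60 mm above the worktop, 40 to 54 mm behind the drawer box's front, pin along the divider. Reached from above with the drawer out. Let go, it snaps shut
- divider (a point): middle of the divider's top edge (moves with the drawer): a 3 mm wall along the box's x in the middle of the drawer, top 36 mm above the worktop; drawer floor at 12 mm, sides 52 mm high, 83 mm free on either side of the divider
- clip_handle_a (a point): outer top end of the +y handle. Biting the divider, the handles lean outward and their ends are 38 mm above the pivot, 47 mm apart over the outsides along the clip's y. Squeezing them together (5 N at first, 8 N at the end) opens the jaws, to a stop
- clip_handle_b (a point): outer top end of the -y handle. At the stop the handles' outer faces are upright, parallel and 18 mm apart, from 6 to 44 mm above the pivot, and can be gripped with 20 to 60 N
- clip_arm_a (a joint): angle of the +y arm: -0.03 jaws shut, 0 biting a 3 mm wall, 0.35 rad fully open (stop); both arms move alike
- clip_arm_b (a joint): angle of the -y arm, the same values
- clip_jaw_a (a point): inner tip of the +y jaw. The jaws reach 40 mm below the pivot and, fully open, gape about 30 mm at the tips, narrowing evenly to about 6 mm near the pivot
- clip_jaw_b (a point): inner tip of the -y jaw
- card_stand: white stiff plastic card, 96 wide x 3 mm thick, upright in a heavy dark foot 110 x 50 x 14 mm (rib up to 28 mm), loose, about 0.7 kg; origin under the middle of the foot, x across the card's thickness (its printed face looks along -x), y along its width
- card_edge (a point): middle of the card's top edge, 115 mm above the worktop
- tin_small: bystander: low tin, 75 mm across, 58 high; origin under its centre
- tape_measure: bystander: pocket tape measure, 80 x 33 x 60 mm; origin under its centre
- polish_pot: bystander: low round pot, 69 mm across, 41 high; origin under its centre
- soap_box: bystander: upright carton, 55 x 74 x 112 mm; origin under its centre

How it is judged:
By the outcome, as a careful person would: the job done as asked, in the order asked, and still so for the second after the job is handed in, while the arm keeps its last pose, push and grip.
It also fails if it takes over 48 s, if anything falls off the work surface, if the arm or the gripper's body presses on something with over 40 N, if the wrist force passes 120 N, or if a joint passes its speed limit or range.

## Robot

A 7-joint arm with a two-finger parallel gripper is mounted at the origin on a cart in front of the work surface, level with it; the furniture and walls round the work are solid. World frame = base frame: x ahead of the robot, y to its left, z up, the work surface at z = 0. Lengths are in m, angles in rad, forces in N, time in s.
With the tool pointing down it reaches from about 0.4 to 0.875 m from the base axis. Payload 4.4 kg.
Tool frame: the origin (TCP) lies between the finger pads; the fingertips stand arm.tip_reach ahead of it and the grasp point (between the pads) lies 5 mm behind it (arm.tip_reach is the distance from the TCP to the fingertips, in m); z points along the fingers, y is the line along which they close (so a half turn about z gives the same grasp; the last joint's range is limited). The gripper opens to 85 mm and grips with 20 to 120 N. Pads are 22 mm wide; open, the fingers measure 114 mm over their backs; the gripper's body (76 mm by 85 mm) begins 54 mm behind the grasp point. The pads swing forward as they close: fully open they stand 13 mm farther back than shut.
Start: joints at [1.076, 0.628, 0.038, 1.517, -0.027, 0.996, -0.02], TCP at [0.27, -0.591, 0.245] pointing down, gripper open.
Joint ranges: [-3.06, 3.06], [-0.37, 2.12], [-1.25, 1.32], [0.18, 2.47], [-1.1, 4.24], [0.23, 1.98], [-2.94, 2.94]. Speed limits (rad/s): [2.57, 2.57, 3.14, 3.14, 3.14, 3.14, 3.14].

## Interface

Orientations are given as a rotation vector (axis times angle).
In Python, from plant import arm gives the robot as it stands. The module is installed in compiled form; this text tells all that it offers.
- The arm moves only by the shell command python3 -m pendant 'ROWS'. ROWS is a JSON object of lists of equal length, an entry for each row: "travel": the shift along the world's x, y, z in units of 30 mm (1.0 is 30 mm), a list of three; "spin": the turn about the world's z in units of 6 degrees (1.0 is 6 degrees); "jaw": the closure, from -1 (fully open) to 1 (shut). In form: {"travel": [[tx, ty, tz], ...], "spin": [spin, ...], "jaw": [jaw, ...]}. A call has 1 to 5 rows; each row is the pose to reach, as a shift and turn from the pose commanded when the call began; what a row does not reach only later rows make up. A row lasts 1/12 s, in which the tool goes at most 41.7 mm and 7.16 degrees, less where a joint would pass 70% of its speed; a pose out of reach is approached as far as the arm can. A call with a gripper value outside its range is refused whole. The fingers move at their own pace and stop on an object; the grip force is fixed at half the most. Time passes only in rows, so rows that repeat a pose let the fingers close. It gives the time, the measured TCP pose, the force, the opening and the grip force at its end, in the units of the state.
- arm.state(): the state, without advancing time (a new reading comes with each control period).
- arm.snapshot(name): name is "scene" or "top" or "wrist"; returns a dict with "image" (420x560x3 uint8, blue, green, red), "range_z" (420x560 float32, m along the optical axis (not along the pixel's ray), 0 where there is no reading), "mtx" (3x3 intrinsics, pixels), "k1" (the pictures are not rectified: a ray, as slopes to the right and down, at radius r is drawn at 1 + k1 r^2 times it, then the intrinsics apply), "R" (3x3) and "t" (3): a world point X has camera coordinates R X + t. Camera axes: x right, y down, z forward; pixel columns grow to the right and rows downward; lengths in m; the calibration is good to about 2 mm. A picture is of the moment at which its call begins.
- arm.hand_in(): hands the job in; it is judged then, once.
The state is a dict: "time_s": time; "joint_positions": joint angles; "dq": joint speeds; "joint_torque": joint torques, N m; "eef_pos": TCP position; "eef_rot": TCP orientation; "force": force on the tool from outside, world axes, zero at the start; "ft_torque": the same for the moment, N m; "opening": finger opening in m; "grip_force": force on a finger pad.
Only numpy, scipy, OpenCV 4.12 (cv2) and the standard library are available. Lean on these libraries where they do the work, as an engineer would, in place of code of your own. Each camera call takes 0.05 s, during which the arm holds its last target. There are 200 camera calls.

## Working session

There is one attempt and no reset: what is moved stays moved. The work goes in short steps, Python scripts to look and compute and a shell command to move; the robot and the scene stay as the last step left them, time stands still between calls to the robot, and variables do not carry over. Pictures are saved under pics/ and viewed, at most 10 in all, crops included, and the job is handed in when it is done.

```bash
mkdir -p pics; cat > h.py <<'E'
import numpy as np, cv2
from plant import arm
def shot(n,f):
    s=arm.snapshot(n); cv2.imwrite('pics/'+f+'.png',s['image']); np.savez('pics/'+f+'.npz',**{k:v for k,v in s.items()}); return s
def cloud(s):
    h,w=s['range_z'].shape; M=np.array(s['mtx'],float); k=float(s['k1'])
    u,v=np.meshgrid(np.arange(w),np.arange(h)); p=np.stack([u,v],-1).reshape(-1,1,2).astype(float)
    q=cv2.undistortPoints(p,M,np.array([k,0,0,0,0.])).reshape(h,w,2)
    z=s['range_z'][...,None]; c=np.concatenate([q*z,z],-1)
    return (c-np.array(s['t']).reshape(3))@np.array(s['R'])
E
python3 - <<'E'
from h import *
print(arm.state(), arm.tip_reach)
for n in('scene','top'):
    s=shot(n,n+'0'); print(n,s['mtx'],s['k1'],s['R'],s['t'],(s['range_z']>0).mean())
E
```

```text
{'time_s': 0.0, 'joint_positions': array([ 1.07615083,  0.62933415,  0.03842473,  1.51839343, -0.02695669,
        0.99629084, -0.01994094]), 'dq': array([ 5.69673486e-04, -1.71146821e-03,  1.37346377e-03, -1.46437193e-03,
        6.01338535e-04,  5.00408199e-05, -6.03216183e-04]), 'joint_torque': array([-7.12491401e-04, -5.63398826e+01,  1.22571845e+00, -1.93446815e+01,
        1.09481442e-02,  1.05473486e-02, -1.13634908e-05]), 'eef_pos': array([ 0.2700546 , -0.59057537,  0.24438839]), 'eef_rot': array([-3.06780560e+00, -6.68231806e-01,  7.15835938e-04]), 'force': array([ 0.31565102, -0.37968574, -0.2074213 ]), 'ft_torque': array([0.04614644, 0.00189461, 0.03386271]), 'grip_force': 0.0, 'opening': 0.0856423408670516} 0.014
scene [[532.17904125   0.         276.02844958]
 [  0.         532.17904125 214.88978518]
 [  0.           0.           1.        ]] 0.05890125132015463 [[ 0.70540715 -0.70874117  0.00931193]
 [-0.3261959  -0.33626906 -0.88347006]
 [ 0.62928292  0.62016859 -0.46839506]] [-0.39458373  0.25095552  1.32074967] 0.9958078231292516
top [[442.28191007   0.         285.43760743]
 [  0.         442.28191007 203.47443628]
 [  0.           0.           1.        ]] -0.08396346753703801 [[-0.02663418 -0.99964456 -0.00117004]
 [-0.9853481   0.02645048 -0.1684918 ]
 [ 0.16846286 -0.00333474 -0.98570236]] [-0.04090691  0.4989155   1.07793587] 0.995812074829932
```

View pics/top0.png

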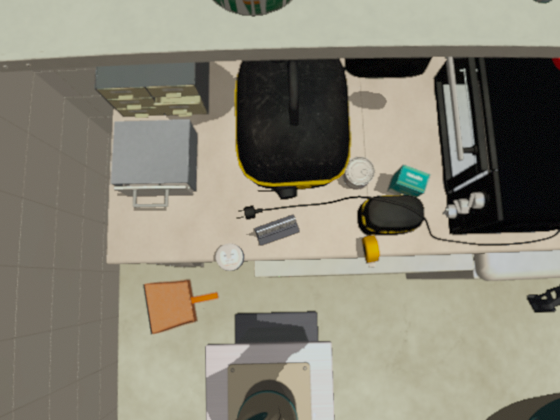

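View pics/scene0.png

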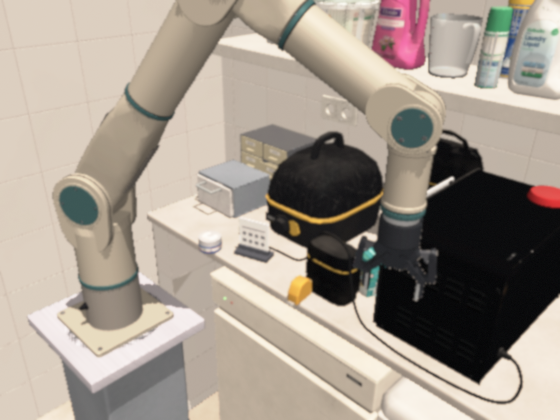

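The top picture shows the drawer box at about (155,152) with its handle bar at (151,207). The card stand is at (277,230), the tins at (230,257) and (360,171), the tape measure at (372,248) and the carton at (410,180). Next I'll measure these.

```bash
cat > m.py <<'E'
from h import *
s=dict(np.load('pics/top0.npz')); P=cloud(s); im=s['image']
def box(u0,u1,v0,v1,zlo,zhi,n,pca=True):
    Q=P[v0:v1,u0:u1].reshape(-1,3); Q=Q[(Q[:,2]>zlo)&(Q[:,2]<zhi)]
    if len(Q)<4: print(n,len(Q)); return
    r=cv2.minAreaRect(Q[:,:2].astype(np.float32)*1000)
    print(n,len(Q),'med z',np.median(Q[:,2]).round(4),'mean',Q.mean(0).round(4),'rect',np.round(r[0],1),np.round(r[1],1),round(r[2],1))
box(100,205,110,200,.105,.12,'boxtop')
box(125,175,180,215,.08,.105,'handle')
box(250,305,210,248,.005,.02,'foot')
box(250,305,210,248,.10,.125,'cardtop')
box(250,305,210,248,.04,.125,'card')
box(210,245,240,275,.03,.07,'tin')
box(340,378,150,190,.03,.07,'pot')
box(360,385,230,265,.04,.07,'tape')
box(388,432,160,198,.1,.12,'soap')
box(200,250,195,225,.0,.05,'plug')
a=cv2.resize(im[170:270,110:310],(800,400),interpolation=cv2.INTER_CUBIC); cv2.imwrite('pics/c1.png',a)
s=dict(np.load('pics/scene0.npz')); P=cloud(s)
print('scene')
box(185,275,150,215,.105,.12,'boxtop')
box(230,280,240,265,.005,.02,'foot')
box(230,275,215,250,.035,.12,'card'); box(230,275,215,250,.10,.12,'cardtop')
b=cv2.resize(s['image'][150:270,180:300],(600,600),interpolation=cv2.INTER_CUBIC); cv2.imwrite('pics/c2.png',b)
E
python3 m.py
```

```text
boxtop 4884 med z 0.1116 mean [0.6226 0.2736 0.1116] rect [620.1 274.9] [192.3 173.7] 88.4
handle 365 med z 0.0962 mean [0.5179 0.2747 0.0965] rect [515.3 279.3] [128.2  48.7] 88.2
foot 541 med z 0.0135 mean [ 0.434  -0.0292  0.0133] rect [441.1 -26. ] [ 93.3 127.3] 1.8
cardtop 80 med z 0.1138 mean [ 0.4351 -0.0307  0.1123] rect [435.4 -30.4] [ 3.2 95.4] 18.1
card 191 med z 0.0921 mean [ 0.4343 -0.03    0.0884] rect [435.1 -30.2] [ 3.5 95.8] 18.1
tin 591 med z 0.0411 mean [0.3669 0.0899 0.041 ] rect [366.6  90.3] [65.9 64.9] 87.7
pot 719 med z 0.0546 mean [ 0.5731 -0.2447  0.0538] rect [ 574.5 -247.1] [71.1 76. ] 63.7
tape 359 med z 0.0561 mean [ 0.382  -0.2642  0.0539] rect [ 382.4 -262.9] [58.  71.1] 76.8
soap 664 med z 0.1105 mean [ 0.5383 -0.3627  0.1102] rect [ 525.5 -354.5] [80.2 88.7] 67.1
plug 719 med z 0.0016 mean [0.4918 0.1004 0.0056] rect [493.2 105. ] [133.6  77.6] 88.5
scene
boxtop 1407 med z 0.1144 mean [0.6285 0.2607 0.1139] rect [663.2 186.2] [269.  412.5] 0.1
foot 352 med z 0.014 mean [ 0.4301 -0.0418  0.0127] rect [445.8 -24.9] [133.8 145.1] 46.3
card 818 med z 0.0775 mean [ 0.4462 -0.0289  0.0767] rect [484.6 -30.6] [133.6  97.7] 0.4
cardtop 164 med z 0.1095 mean [ 0.436  -0.0311  0.1095] rect [436.4 -32.2] [13.4 95.5] 17.7
```

View pics/c1.png

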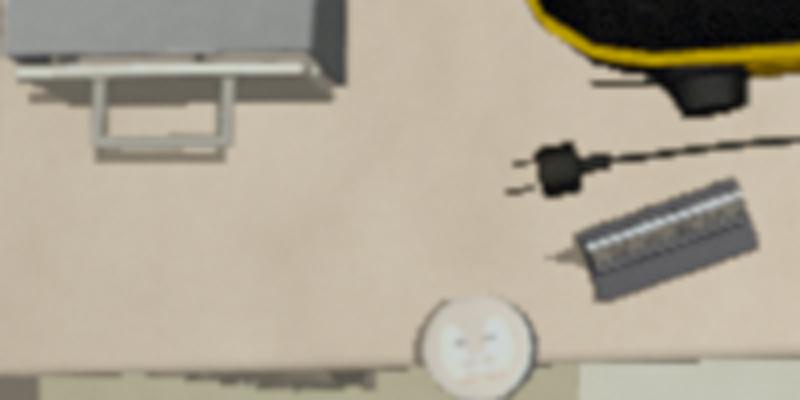

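The crop shows the handle bar from (97,146) to (227,146) and the drawer front's lip at row ~72. The card's top edge runs from (585,247) to (740,197). Next I'll refine the handle and check heights along the path.

```bash
python3 - <<'E'
from h import *
s=dict(np.load('pics/top0.npz')); P=cloud(s)
Q=P[180:215,120:185].reshape(-1,3); Q=Q[(Q[:,2]>.08)&(Q[:,2]<.12)]
for lo in np.arange(.485,.56,.005):
    q=Q[(Q[:,0]>lo)&(Q[:,0]<=lo+.005)]
    if len(q): print(round(lo,3),len(q),q[:,1].min().round(4),q[:,1].max().round(4),q[:,2].mean().round(4))
b=Q[Q[:,0]<.508]; print('bar',b.mean(0),np.degrees(np.polyfit(b[:,1],b[:,0],1)[0]))
A=P.reshape(-1,3)
for y in np.arange(-.65,.4,.1):
    print(round(y,2),[round(float(np.max(A[(abs(A[:,0]-x)<.05)&(abs(A[:,1]-y)<.05)][:,2],initial=-9)),2) for x in (.3,.4,.5,.6)])
E
```

```text
0.485 2 0.2352 0.2376 0.097
0.49 71 0.2318 0.3167 0.0957
0.495 41 0.2306 0.317 0.0959
0.5 17 0.231 0.3169 0.0952
0.505 13 0.231 0.3177 0.0955
0.51 14 0.2314 0.318 0.0956
0.515 12 0.2311 0.3182 0.0949
0.52 12 0.2312 0.3193 0.0947
0.525 10 0.2318 0.3148 0.0966
0.53 137 0.19 0.3517 0.0961
0.535 136 0.1904 0.3551 0.1021
0.54 15 0.1906 0.348 0.1044
0.545 132 0.1879 0.3453 0.1112
0.55 83 0.1919 0.3458 0.1115
bar [0.49572889 0.27184096 0.09566455] 0.1267950311468171
-0.65 [-0.03, 0.3, 0.31, 0.31]
-0.55 [0.35, 0.31, 0.31, 0.31]
-0.45 [-0.03, 0.3, 0.31, 0.31]
-0.35 [-0.03, 0.16, 0.16, 0.12]
-0.25 [0.04, 0.15, 0.16, 0.2]
-0.15 [-0.03, 0.01, 0.23, 0.27]
-0.05 [1.15, 0.12, 0.23, 0.32]
0.05 [0.05, 0.12, 0.22, 0.26]
0.15 [0.05, 0.05, 0.12, 0.12]
0.25 [-0.78, 0.01, 0.12, 0.12]
0.35 [-0.8, 0.01, 0.12, 0.12]
```

```bash
python3 -m pendant '{"travel":[[0,1,2],[0.4,2.3,3],[0.6,3.6,3.4],[0.8,4.8,3.4],[1,5.3,3.4]],"spin":[0,0,0,0,0],"jaw":[0.2,0.2,0.2,0.2,0.2]}'
python3 -m pendant '{"travel":[[0.7,1.1,0],[1.3,2.3,0],[2,3.4,0],[2.7,4.6,0],[3.3,5.7,0]],"spin":[0.5,1,1.5,2,2.6],"jaw":[0.2,0.2,0.2,0.2,0.2]}'
python3 -m pendant '{"travel":[[0.3,1.2,0],[0.7,2.5,0],[1,3.8,0],[1.4,5,0],[1.7,6.3,0]],"spin":[0.5,1,1.5,2,2.7],"jaw":[0.2,0.2,0.2,0.2,0.2]}'
python3 -m pendant '{"travel":[[0.1,1.3,0],[0.1,2.6,0],[0.2,3.9,0],[0.2,5.2,0],[0.3,6.6,0]],"spin":[0.5,1,1.5,2,2.6],"jaw":[0.2,0.2,0.2,0.2,0.2]}'
```

```text
time_s: 0.52
eef_pos: [0.3002, -0.4308, 0.3488]
eef_rot: [3.068, 0.666, 0.001]
force: [1.3, 0.8, 0.3]
opening: 0.0344
grip_force: 0.0
time_s: 0.93
eef_pos: [0.4001, -0.2587, 0.3473]
eef_rot: [-2.948, -1.084, -0.001]
force: [1.1, -0.5, 0.8]
opening: 0.034
grip_force: 0.0
time_s: 1.35
eef_pos: [0.4505, -0.0707, 0.3472]
eef_rot: [2.767, 1.487, 0.0]
force: [-0.2, 1.2, -0.1]
opening: 0.0341
grip_force: 0.0
time_s: 1.77
eef_pos: [0.4584, 0.1266, 0.3472]
eef_rot: [2.54, 1.848, -0.002]
force: [0.5, -0.6, -0.1]
opening: 0.0343
grip_force: 0.0
```

```bash
python3 -m pendant '{"travel":[[0.2,1,-0.9],[0.5,2,-1.9],[0.7,3,-2.9],[0.9,4,-3.9],[1.15,4.95,-4.8]],"spin":[0.5,1,1.5,2,2.7],"jaw":[0.2,0.2,0.2,0.2,0.2]}'
python3 -m pendant '{"travel":[[0,0,0]],"spin":[0],"jaw":[0.2]}'
python3 - <<'E'
from h import *
s=shot('wrist','w1'); P=cloud(s); Q=P.reshape(-1,3)
b=Q[(Q[:,2]>.085)&(Q[:,2]<.101)&(Q[:,0]>.47)&(Q[:,0]<.51)&(Q[:,1]>.24)&(Q[:,1]<.31)]
print(len(b),b.mean(0),b.min(0),b.max(0),np.degrees(np.polyfit(b[:,1],b[:,0],1)[0]))
print(arm.state()['eef_pos'],arm.state()['eef_rot'])
E
```

```text
time_s: 2.18
eef_pos: [0.4928, 0.2733, 0.2031]
eef_rot: [-2.253, -2.189, 0.002]
force: [1.1, -0.5, 0.1]
opening: 0.0343
grip_force: 0.0
time_s: 2.27
eef_pos: [0.4902, 0.2774, 0.1984]
eef_rot: [-2.241, -2.191, 0.009]
force: [-0.9, 0.2, -0.7]
opening: 0.0342
grip_force: 0.0
1244 [0.49350412 0.27644203 0.09676706] [0.48925973 0.24000059 0.092581  ] [0.50430413 0.30998783 0.0995626 ] 0.4737365034735906
[0.49085624 0.27453552 0.20083243] [-2.24798039 -2.18815179  0.00945588]
```

View pics/w1.png

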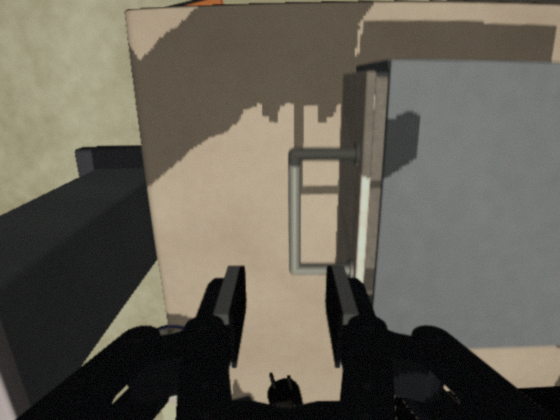

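The picture shows the bar from (294,155) to (294,270), between the fingertips at columns 235 and 335, with a clear gap to the drawer front. I'll descend and grip.

```bash
python3 -m pendant '{"travel":[[0.07,0,-1],[0.07,0,-2],[0.07,0,-3],[0.07,0,-3.7],[0.07,0,-3.7]],"spin":[0,0,0,0,0],"jaw":[0.2,0.2,0.2,0.2,0.2]}'
python3 -m pendant '{"travel":[[0,0,0],[0,0,0],[0,0,0],[0,0,0],[0,0,0]],"spin":[0,0,0,0,0],"jaw":[0.5,0.8,1,1,1]}'
```

```text
time_s: 2.73
eef_pos: [0.4936, 0.2692, 0.091]
eef_rot: [-2.258, -2.183, 0.011]
force: [-0.3, -0.5, -0.6]
opening: 0.0344
grip_force: 0.0
time_s: 3.15
eef_pos: [0.4964, 0.2724, 0.0959]
eef_rot: [2.256, 2.185, 0.004]
force: [-1.5, -1.1, 7.6]
opening: 0.0054
grip_force: 59.1
```

```bash
python3 -m pendant '{"travel":[[-0.3,0,0],[-0.7,0,0],[-1.1,0,0],[-1.1,0,0]],"spin":[0,0,0,0],"jaw":[1,1,1,1]}'
python3 - <<'E'
from h import *
s=shot('wrist','w2'); P=cloud(s); Q=P.reshape(-1,3)
print(arm.state()['eef_pos'])
s=shot('top','t2'); P=cloud(s)
Q=P[170:230,110:195].reshape(-1,3); Q=Q[(Q[:,2]>.045)&(Q[:,2]<.12)]
print(np.histogram(Q[:,0],np.arange(.4,.58,.01)))
E
```

```text
time_s: 3.48
eef_pos: [0.4609, 0.2728, 0.0958]
eef_rot: [2.254, 2.187, 0.002]
force: [-1.9, -1.2, 9.7]
opening: 0.0054
grip_force: 59.8
[0.46164789 0.27278813 0.09581613]
(array([  0,   0,   0,   0,   0,  37,  51,  16,  11,  82, 162,   6,   6,
         6, 158, 299, 301]), array([0.4 , 0.41, 0.42, 0.43, 0.44, 0.45, 0.46, 0.47, 0.48, 0.49, 0.5 ,
       0.51, 0.52, 0.53, 0.54, 0.55, 0.56, 0.57]))
```

View pics/w2.png

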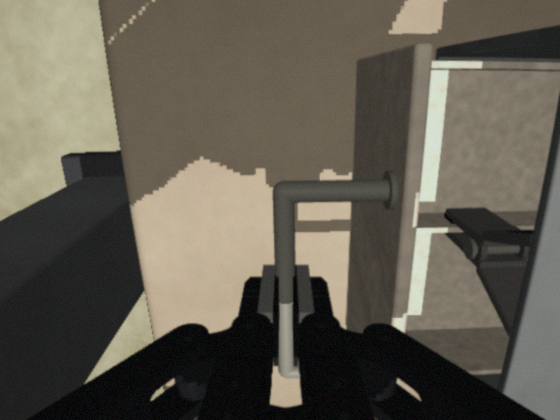

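The drawer follows the bar held between the pads, and the clip shows at about (490,235) on the divider. I'll pull the rest.

```bash
python3 -m pendant '{"travel":[[-0.4,0,0],[-0.8,0,0],[-1.2,0,0],[-1.6,0,0],[-1.75,0,0]],"spin":[0,0,0,0,0],"jaw":[1,1,1,1,1]}'
python3 -m pendant '{"travel":[[0,0,0],[0,0,0],[0,0,0],[0,0,0]],"spin":[0,0,0,0],"jaw":[1,0.6,0.2,0.2]}'
python3 -m pendant '{"travel":[[0,0,0.8],[0,0,1.6],[0,0,2.6],[0,0,3.6],[0,0,3.6]],"spin":[0,0,0,0,0],"jaw":[0.2,0.2,0.2,0.2,0.2]}'
python3 - <<'E'
from h import *
print(arm.state()['eef_pos'],arm.state()['eef_rot'])
s=shot('top','t3'); P=cloud(s)
s=shot('wrist','w3'); Pw=cloud(s)
for n,P in(('top',P),('w',Pw)):
    Q=P.reshape(-1,3); Q=Q[(Q[:,2]>.07)&(Q[:,2]<.115)&(Q[:,1]>.2)&(Q[:,1]<.35)&(Q[:,0]<.57)&(Q[:,0]>.38)]
    H=np.histogram(Q[:,0],np.arange(.38,.58,.01)); print(n,H[0])
    c=Q[(Q[:,0]>.465)&(Q[:,0]<.53)&(abs(Q[:,1]-.276)<.04)]
    if len(c): print(n,len(c),c.mean(0),c.min(0),c.max(0),cv2.minAreaRect(c[:,:2].astype(np.float32)*1000))
    f=Q[(Q[:,0]>.435)&(Q[:,0]<.46)&(Q[:,2]>.09)]
    if len(f)>9: print('front slope',np.degrees(np.polyfit(f[:,1],f[:,0],1)[0]),f.mean(0))
E
```

```text
time_s: 4.0
eef_pos: [0.4161, 0.2734, 0.0961]
eef_rot: [2.254, 2.181, 0.02]
force: [22.7, -3.1, -8.5]
opening: 0.0057
grip_force: 59.1
time_s: 4.33
eef_pos: [0.4093, 0.2724, 0.0943]
eef_rot: [-2.256, -2.185, 0.0]
force: [-0.7, 0.2, 0.0]
opening: 0.0343
grip_force: 0.0
time_s: 4.75
eef_pos: [0.4113, 0.2746, 0.2066]
eef_rot: [2.255, 2.186, 0.013]
force: [0.4, -0.3, -0.2]
opening: 0.034
grip_force: 0.0
[0.41132904 0.27460404 0.20660505] [2.25538299 2.18591052 0.0132727 ]
top [  0   0   0 134  25  20  13 177  20   0   0   0  23  47  51   5 114 233
 232]
top 121 [0.51789304 0.28148066 0.08912879] [0.50677845 0.25230547 0.07009825] [0.52986945 0.30020009 0.10217096] ((518.2953491210938, 276.31378173828125), (22.829652786254883, 47.897491455078125), 0.39437180757522583)
front slope 1.042891112786671 [0.45442039 0.24987714 0.10138143]
w [   0    0    0 1518  357  377  370 3258  287    0    0    0  437  668
  638    7 2523 3329 3286]
w 1743 [0.51671761 0.27102861 0.0893607 ] [0.50544534 0.25229095 0.07003894] [0.52992894 0.29867631 0.10177372] ((517.761474609375, 275.4944152832031), (46.322628021240234, 24.372079849243164), 89.63675689697266)
front slope 1.1250783109391782 [0.45375237 0.288254   0.10136566]
```

View pics/w3.png

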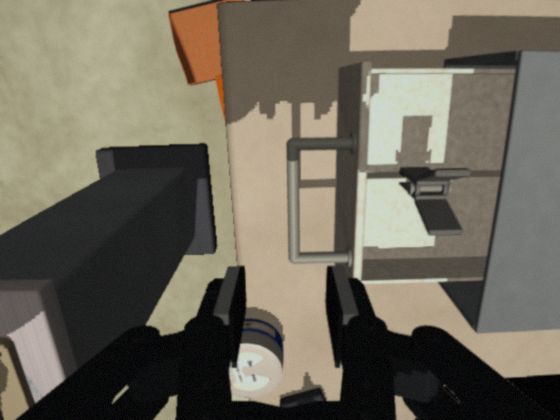

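The drawer is fully out. The clip's handles spread at about (435,200), and measured they are centred at (0.518, 0.276), 47 x 24 mm, which matches the spec. I'll turn, then move over the clip.

```bash
python3 -m pendant '{"travel":[[0.3,0,0],[0.6,0,0],[0.9,0,0],[1.2,0,0],[1.2,0,0]],"spin":[1,2,3,4,5],"jaw":[-1,-1,-1,-1,-1]}'
python3 -m pendant '{"travel":[[0.3,0,0],[0.6,0,0],[0.9,0,0],[1.2,0,0],[1.2,0,0]],"spin":[1,2,3,4,5],"jaw":[-1,-1,-1,-1,-1]}'
python3 -m pendant '{"travel":[[0.3,0,0],[0.6,0,0],[0.9,0,0],[1.15,0.05,0],[1.15,0.05,0]],"spin":[1,2,3,4,5.1],"jaw":[-1,-1,-1,-1,-1]}'
python3 -m pendant '{"travel":[[0,0,0],[0,0,0]],"spin":[0,0],"jaw":[-1,-1]}'
python3 - <<'E'
from h import *
for i in range(3):
    st=arm.state();print(st['eef_pos'],st['eef_rot'],2*np.degrees(np.arctan2(st['eef_rot'][1],st['eef_rot'][0]))-90)
    s=shot('wrist','w4'); P=cloud(s); Q=P.reshape(-1,3)
c=Q[(Q[:,0]>.48)&(Q[:,0]<.537)&(abs(Q[:,1]-.276)<.04)&(Q[:,2]>.06)&(Q[:,2]<.108)]
if len(c): print(len(c),c.mean(0),c.min(0),c.max(0),cv2.minAreaRect(c[:,:2].astype(np.float32)*1000))
t=c[c[:,2]>.085]; print(t.min(0),t.max(0))
print(st['joint_positions'])
E
```

```text
time_s: 5.27
eef_pos: [0.4466, 0.2715, 0.2003]
eef_rot: [-1.608, -2.698, 0.003]
force: [-0.5, -1.1, 0.4]
opening: 0.0852
grip_force: 0.0
time_s: 5.68
eef_pos: [0.4826, 0.2715, 0.2001]
eef_rot: [-0.855, -3.021, 0.002]
force: [-1.0, -0.6, -0.4]
opening: 0.085
grip_force: 0.0
time_s: 6.1
eef_pos: [0.5168, 0.2733, 0.2]
eef_rot: [-0.027, -3.139, 0.001]
force: [0.1, 0.3, 0.2]
opening: 0.0856
grip_force: 0.0
time_s: 6.27
eef_pos: [0.5152, 0.2734, 0.2004]
eef_rot: [-0.037, -3.138, 0.001]
force: [0.3, -0.1, 0.2]
opening: 0.0852
grip_force: 0.0
[0.51524594 0.27341771 0.20035812] [-3.74765965e-02 -3.13817052e+00  1.18693827e-03] -271.3684079484615
[0.51540735 0.27351757 0.20078759] [-3.73680519e-02 -3.13905235e+00  1.16160352e-03] -271.3640616970076
[0.51558966 0.2735842  0.20112619] [-3.66382513e-02 -3.13982611e+00  1.20314251e-03] -271.337094363497
2563 [0.5168536  0.27550407 0.08183418] [0.50266359 0.25186255 0.06012235] [0.53394085 0.29840455 0.1012924 ] ((518.2959594726562, 275.17230224609375), (46.535457611083984, 31.275808334350586), 89.60448455810547)
[0.50564718 0.25186255 0.08500252] [0.53031621 0.29840455 0.1012924 ]
[-0.01729939  0.72486382 -0.86598178  1.73823537  0.64712439  0.9917764
  0.4153693 ]
```

```bash
python3 -m pendant '{"travel":[[0.08,0.05,-1],[0.08,0.05,-2],[0.08,0.05,-3],[0.08,0.05,-3.6],[0.08,0.05,-4]],"spin":[0.1,0.1,0.1,0.1,0.1],"jaw":[-1,-1,-1,-1,-1]}'
python3 -m pendant '{"travel":[[0,0,0],[0,0,0],[0,0,0]],"spin":[0,0,0],"jaw":[-1,-1,-1]}'
python3 -m pendant '{"travel":[[0,0,0],[0,0,0],[0,0,0],[0,0,0],[0,0,0]],"spin":[0,0,0,0,0],"jaw":[-0.6,-0.3,0,0.2,0.4]}'
```

```text
time_s: 6.83
eef_pos: [0.5176, 0.2744, 0.0797]
eef_rot: [-0.018, -3.139, 0.003]
force: [0.2, -0.3, 0.0]
opening: 0.0854
grip_force: 0.0
time_s: 7.08
eef_pos: [0.5194, 0.2761, 0.0833]
eef_rot: [0.018, 3.14, 0.002]
force: [-0.4, -0.7, 0.6]
opening: 0.0853
grip_force: 0.0
time_s: 7.5
eef_pos: [0.5189, 0.2752, 0.0822]
eef_rot: [0.018, 3.141, 0.0]
force: [-0.3, 0.1, 0.3]
opening: 0.0264
grip_force: 7.3
```

```bash
python3 -m pendant '{"travel":[[0,0,0],[0,0,0],[0,0,0],[0,0,0],[0,0,0]],"spin":[0,0,0,0,0],"jaw":[0.7,1,1,1,1]}'
python3 -m pendant '{"travel":[[0,0,0],[0,0,0]],"spin":[0,0],"jaw":[1,1]}'
```

```text
time_s: 7.92
eef_pos: [0.5188, 0.2752, 0.0818]
eef_rot: [-0.017, -3.141, 0.0]
force: [-0.3, 0.0, -0.9]
opening: 0.0155
grip_force: 62.6
time_s: 8.08
eef_pos: [0.5188, 0.2752, 0.0819]
eef_rot: [-0.017, -3.141, -0.0]
force: [0.2, 0.3, 0.8]
opening: 0.0159
grip_force: 62.6
```

```bash
python3 -m pendant '{"travel":[[0,0,0.4],[0,0,1],[0,0,1.8],[0,0,2.6],[0,0,3.4]],"spin":[0,0,0,0,0],"jaw":[1,1,1,1,1]}'
python3 -m pendant '{"travel":[[0,0,0.6],[0,0,1.2],[0,0,1.6],[0,0,1.6]],"spin":[0,0,0,0],"jaw":[1,1,1,1]}'
python3 - <<'E'
from h import *
st=arm.state();print(st['eef_pos'],st['eef_rot'],st['opening'],st['joint_positions'])
s=shot('scene','s5'); a=s['image'][60:260,130:330]; cv2.imwrite('pics/c5.png',cv2.resize(a,(600,600),interpolation=cv2.INTER_CUBIC))
E
```

```text
time_s: 8.5
eef_pos: [0.5185, 0.2754, 0.1858]
eef_rot: [-0.016, -3.141, -0.001]
force: [0.4, 0.4, -0.4]
opening: 0.0156
grip_force: 62.6
time_s: 8.83
eef_pos: [0.5198, 0.2765, 0.2351]
eef_rot: [0.017, 3.137, 0.004]
force: [-0.1, 1.2, -1.4]
opening: 0.016
grip_force: 62.6
[0.51976404 0.276491   0.23513462] [0.01723636 3.13721887 0.0044126 ] 0.01604052400680737 [-0.00214361  0.69214035 -0.89654452  1.6950516   0.61215034  1.05336532
  0.45958872]
```

View pics/c5.png

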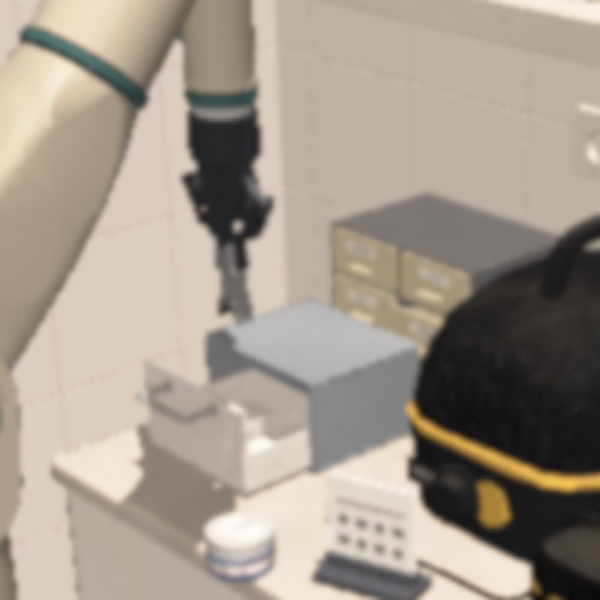

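The crop shows the clip held in the fingers at (235,285), clear of the open drawer. I'll carry it toward the card, keeping to the near side of the bag.

```bash
python3 -m pendant '{"travel":[[-0.5,0,0.3],[-1.1,-0.2,0.5],[-1.7,-0.6,0.5],[-2.3,-1.2,0.5],[-2.8,-2,0.5]],"spin":[-0.6,-1.4,-2.2,-3,-3.8],"jaw":[1,1,1,1,1]}'
python3 -m pendant '{"travel":[[0,-0.9,0],[0,-1.8,0],[0,-2.7,0],[0,-3.6,0],[0,-4.5,0]],"spin":[-0.8,-1.6,-2.4,-3.2,-4],"jaw":[1,1,1,1,1]}'
python3 -m pendant '{"travel":[[0,-0.9,0],[0,-1.8,0],[0,-2.7,0],[0,-3.3,0],[0,-3.7,0]],"spin":[-0.8,-1.6,-2.4,-3.2,-4.1],"jaw":[1,1,1,1,1]}'
python3 -m pendant '{"travel":[[0,0,0],[0,0,0],[0,0,0],[0,0,0],[0,0,0]],"spin":[0,0,0,0,0],"jaw":[1,1,1,1,1]}'
cat > chk.py <<'E'
from h import *
import sys
st=arm.state();e=st['eef_pos'];print(e,st['opening'],2*np.degrees(np.arctan2(st['eef_rot'][1],st['eef_rot'][0]))-90)
for n in('top','scene','wrist'):
    s=shot(n,n+sys.argv[1]); Q=cloud(s).reshape(-1,3)
    Q=Q[np.hypot(Q[:,0]-.435,Q[:,1]+.03)<.065]
    c=Q[(Q[:,2]>.105)&(Q[:,2]<.12)]
    if len(c)>20: print(n,'cardtop',len(c),c.mean(0),cv2.minAreaRect(c[:,:2].astype(np.float32)*1000))
    g=Q[(Q[:,2]>.13)&(Q[:,2]<.3)&(np.hypot(Q[:,0]-e[0],Q[:,1]-e[1])<.05)]
    if len(g): print(n,'clip',len(g),'minz',np.sort(g[:,2])[:8].round(4))
    for z in np.arange(e[2]-.08,e[2]-.01,.01):
        q=g[abs(g[:,2]-z)<.005]
        if len(q)>3: print('  z',round(z,3),len(q),q[:,:2].min(0).round(4),q[:,:2].max(0).round(4))
E
python3 chk.py 6
python3 - <<'E'
import cv2
a=cv2.imread('pics/scene6.png')
cv2.imwrite('pics/c6.png',cv2.resize(a[130:280,180:330],(600,600),interpolation=cv2.INTER_CUBIC))
E
```

```text
time_s: 9.3
eef_pos: [0.4326, 0.2156, 0.246]
eef_rot: [-0.639, -3.074, -0.0]
force: [0.7, -0.5, -0.3]
opening: 0.0154
grip_force: 62.6
time_s: 9.72
eef_pos: [0.4338, 0.0786, 0.246]
eef_rot: [-1.269, -2.872, 0.002]
force: [-0.0, -0.6, -0.2]
opening: 0.0161
grip_force: 62.6
time_s: 10.13
eef_pos: [0.4336, -0.0335, 0.2458]
eef_rot: [-1.856, -2.533, 0.003]
force: [0.4, 0.3, -0.5]
opening: 0.0158
grip_force: 62.6
time_s: 10.55
eef_pos: [0.4348, -0.0297, 0.2468]
eef_rot: [-1.843, -2.543, -0.001]
force: [-0.6, -0.4, -0.2]
opening: 0.0154
grip_force: 62.6
[ 0.43475225 -0.02965436  0.24680996] 0.015381955328866818 -341.8586097604529
scene cardtop 117 [ 0.43552242 -0.02977976  0.11203196] ((437.024169921875, -32.12346267700195), (14.298294067382812, 94.7772216796875), 17.886606216430664)
scene clip 508 minz [0.1814 0.1815 0.1815 0.1817 0.1825 0.1828 0.1837 0.1842]
  z 0.177 4 [ 0.4154 -0.041 ] [ 0.4524 -0.027 ]
  z 0.187 37 [ 0.4126 -0.0499] [ 0.4553 -0.0273]
  z 0.197 46 [ 0.4145 -0.0516] [ 0.4553 -0.0257]
  z 0.207 38 [ 0.4163 -0.0472] [ 0.4491 -0.0231]
  z 0.217 43 [ 0.4222 -0.0502] [ 0.4426 -0.0187]
  z 0.227 33 [ 0.4226 -0.0464] [ 0.4474 -0.0263]
  z 0.237 26 [ 0.418  -0.0483] [ 0.4463 -0.0213]
wrist cardtop 452 [ 0.43017611 -0.01635074  0.1152536 ] ((431.4623718261719, -19.77997589111328), (2.8554773330688477, 73.43305969238281), 18.07748031616211)
wrist clip 25675 minz [0.1796 0.1802 0.1806 0.1807 0.1808 0.1808 0.181  0.1811]
  z 0.177 12 [ 0.413  -0.0429] [ 0.447  -0.0154]
  z 0.187 507 [ 0.411  -0.0489] [ 0.4564 -0.0145]
  z 0.197 535 [ 0.4142 -0.0472] [ 0.4532 -0.0154]
  z 0.207 450 [ 0.4177 -0.0407] [ 0.4481 -0.0163]
  z 0.217 908 [ 0.4203 -0.0477] [ 0.4433 -0.0156]
  z 0.227 809 [ 0.4218 -0.0452] [ 0.4409 -0.0173]
  z 0.237 504 [ 0.4121 -0.0313] [ 0.4502 -0.016 ]
```

View pics/c6.png

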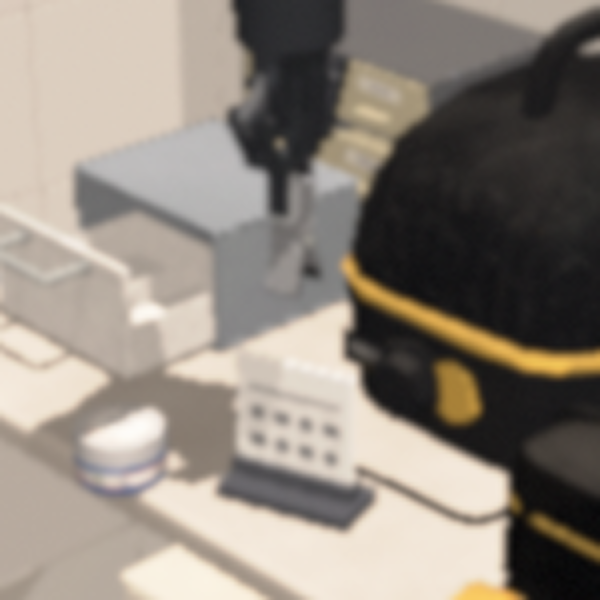

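View pics/wrist6.png

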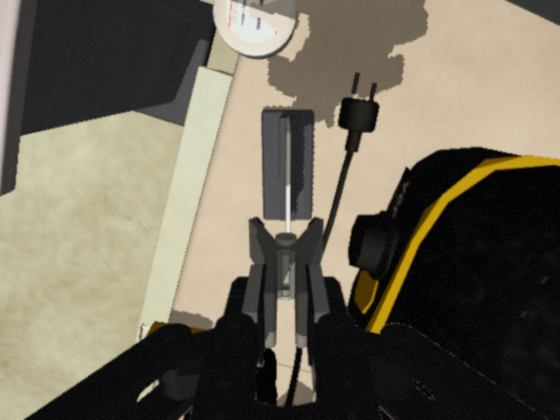

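The pictures show the jaws gaping above the card. In the wrist view, the card's edge at column ~289 lies midway between the jaw arms (262 and 313). I'll check the offset in the card's own frame.

```bash
python3 - <<'E'
from h import *
a=np.radians(18.1); n=np.array([np.cos(a),np.sin(a)]);t=np.array([-n[1],n[0]])
for f in('wrist6','scene6','top0'):
    Q=cloud(dict(np.load(f'pics/{f}.npz'))).reshape(-1,3); Q=Q[np.hypot(Q[:,0]-.4348,Q[:,1]+.0304)<.06]
    c=Q[(Q[:,2]>.09)&(Q[:,2]<.12)]; u,w=c[:,:2]@n,c[:,:2]@t
    print(f,'card n',np.percentile(u,[2,50,98]).round(4),'t',w.min().round(4),w.max().round(4))
    for z in (.185,.19,.195,.2,.205):
        g=Q[abs(Q[:,2]-z)<.0025]; 
        if len(g)>5:
            u,w=g[:,:2]@n,g[:,:2]@t; print(z,len(g),'n',u.min().round(4),u.max().round(4),((u.min()+u.max())/2).round(4),'t',w.min().round(4),w.max().round(4))
E
```

```text
wrist6 card n [0.4025 0.4039 0.4054] t -0.1896 -0.1161
0.185 252 n 0.3817 0.4229 0.4023 t -0.1766 -0.1527
0.19 284 n 0.3831 0.4212 0.4022 t -0.1763 -0.1527
0.195 262 n 0.3851 0.4193 0.4022 t -0.1755 -0.1527
0.2 268 n 0.387 0.4175 0.4023 t -0.173 -0.1526
0.205 258 n 0.3889 0.4157 0.4023 t -0.1705 -0.1525
scene6 card n [0.3999 0.4048 0.4106] t -0.2137 -0.1164
0.185 17 n 0.3808 0.4219 0.4014 t -0.1782 -0.1569
0.19 24 n 0.3813 0.4211 0.4012 t -0.1774 -0.155
0.195 25 n 0.3825 0.421 0.4018 t -0.1793 -0.1544
0.2 20 n 0.384 0.4159 0.3999 t -0.1785 -0.1551
0.205 17 n 0.3867 0.4126 0.3996 t -0.1818 -0.1552
top0 card n [0.4028 0.4034 0.4058] t -0.2118 -0.1164
```

```bash
python3 -m pendant '{"travel":[[0.05,0.02,-0.4],[0.05,0.02,-0.8],[0.05,0.02,-1.2],[0.05,0.02,-1.6],[0.05,0.02,-1.6]],"spin":[0,0,0,0,0],"jaw":[1,1,1,1,1]}'
python3 -m pendant '{"travel":[[0,0,0],[0,0,0],[0,0,0],[0,0,0],[0,0,0]],"spin":[0,0,0,0,0],"jaw":[1,1,1,1,1]}'
cat > c2.py <<'E'
from h import *
import sys
a=np.radians(18.1); n=np.array([np.cos(a),np.sin(a)]);t=np.array([-n[1],n[0]])
st=arm.state(); e=st['eef_pos']; print(e,st['force'],e[:2]@n)
for k in('wrist','scene'):
    Q=cloud(shot(k,k+sys.argv[1])).reshape(-1,3); u,w=Q[:,:2]@n,Q[:,:2]@t
    c=(abs(u-.404)<.004)&(Q[:,2]>.09)&(Q[:,2]<.12)&(w>-.215)&(w<-.115)&(abs(w+.164)>.016)
    print(k,'card',c.sum(),np.percentile(u[c],[5,50,95]).round(4),w[c].min().round(4),w[c].max().round(4))
    for z in e[2]-np.array([.064,.06,.055,.05,.045]):
        g=(abs(Q[:,2]-z)<.0025)&(abs(w+.164)<.016)&(abs(u-.404)<.026)
        q=u[g]; lo=q[q<.4]; hi=q[q>.408]
        if len(lo)and len(hi): print(z.round(3),len(q),'outer',lo.min().round(4),hi.max().round(4),'mid',((lo.min()+hi.max())/2).round(4),'inner',lo.max().round(4),hi.min().round(4))
E
python3 c2.py 7
```

```text
time_s: 11.12
eef_pos: [0.435, -0.0301, 0.1973]
eef_rot: [-1.844, -2.539, 0.003]
force: [0.7, 0.5, 0.1]
opening: 0.0156
grip_force: 62.6
time_s: 11.53
eef_pos: [0.4366, -0.0302, 0.1994]
eef_rot: [1.847, 2.54, 0.001]
force: [-0.6, 0.0, 0.1]
opening: 0.0158
grip_force: 62.6
[ 0.43664575 -0.03022363  0.1994103 ] [-0.63390541  0.02007554  0.13524917] 0.4056488830034208
wrist card 300 [0.4025 0.4037 0.4049] -0.1805 -0.116
0.135 151 outer 0.3834 0.4247 mid 0.404 inner 0.3901 0.4182
0.139 276 outer 0.3839 0.4241 mid 0.404 inner 0.3919 0.4164
0.144 277 outer 0.3856 0.4222 mid 0.4039 inner 0.3926 0.4156
0.149 266 outer 0.3875 0.4204 mid 0.404 inner 0.394 0.4137
0.154 264 outer 0.3893 0.4185 mid 0.4039 inner 0.3958 0.4121
scene card 141 [0.4009 0.4045 0.4072] -0.2134 -0.1182
0.135 11 outer 0.3831 0.4251 mid 0.4041 inner 0.3934 0.4201
0.139 15 outer 0.3826 0.4224 mid 0.4025 inner 0.3914 0.4153
0.144 22 outer 0.3855 0.4224 mid 0.404 inner 0.3955 0.4128
0.149 21 outer 0.3867 0.4189 mid 0.4028 inner 0.3996 0.4157
0.154 15 outer 0.3859 0.4192 mid 0.4026 inner 0.3996 0.4093
```

```bash
python3 -m pendant '{"travel":[[0,0,-0.3],[0,0,-0.6],[0,0,-0.9],[0,0,-1.2],[0,0,-1.2]],"spin":[0,0,0,0,0],"jaw":[1,1,1,1,1]}'
python3 -m pendant '{"travel":[[0,0,0],[0,0,0],[0,0,0],[0,0,0],[0,0,0]],"spin":[0,0,0,0,0],"jaw":[1,1,1,1,1]}'
python3 c2.py 8
python3 - <<'E'
import cv2
a=cv2.imread('pics/scene8.png')
cv2.imwrite('pics/c8.png',cv2.resize(a[160:280,200:320],(600,600),interpolation=cv2.INTER_CUBIC))
E
```

```text
time_s: 12.05
eef_pos: [0.4349, -0.0302, 0.1609]
eef_rot: [-1.845, -2.539, 0.003]
force: [0.3, -0.4, -1.1]
opening: 0.0154
grip_force: 62.6
time_s: 12.47
eef_pos: [0.4366, -0.0302, 0.1632]
eef_rot: [1.847, 2.54, 0.001]
force: [-0.3, 0.0, -1.2]
opening: 0.0157
grip_force: 62.6
[ 0.43656463 -0.03022731  0.16321937] [-0.27773497  0.0041426  -1.2166813 ] 0.40557063810860755
wrist card 562 [0.4026 0.4039 0.4051] -0.2116 -0.1154
0.099 144 outer 0.3833 0.4245 mid 0.4039 inner 0.3899 0.4182
0.103 277 outer 0.3838 0.4241 mid 0.4039 inner 0.3919 0.4157
0.108 285 outer 0.3855 0.4222 mid 0.4038 inner 0.3925 0.4154
0.113 328 outer 0.3875 0.4203 mid 0.4039 inner 0.3939 0.4137
0.118 276 outer 0.3893 0.4183 mid 0.4038 inner 0.3956 0.4119
scene card 146 [0.4007 0.4048 0.4073] -0.2122 -0.1177
0.103 15 outer 0.3811 0.409 mid 0.395 inner 0.3907 0.409
0.113 22 outer 0.3858 0.4188 mid 0.4023 inner 0.3944 0.4154
0.118 23 outer 0.3898 0.4194 mid 0.4046 inner 0.4 0.4093
```

View pics/c8.png

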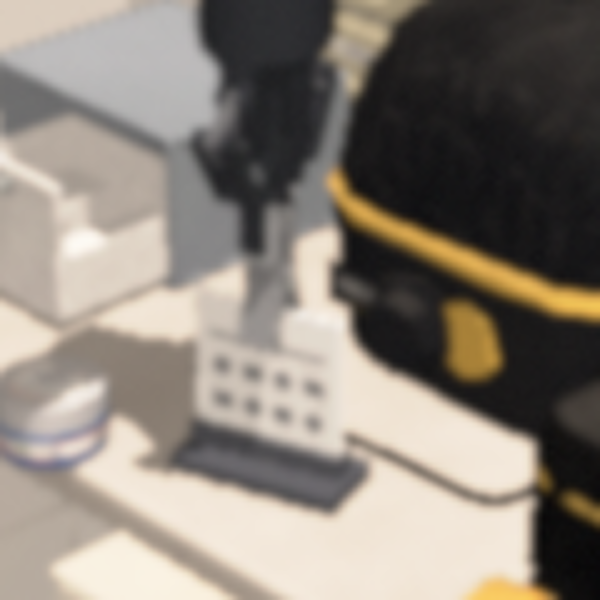

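The crop shows the jaws on either side of the card's top edge, with one jaw in front of it at (262,325). The card hasn't moved, the tips sit about 17 mm below its edge, and there is about 8 mm of clearance on each side.

```bash
python3 -c "
from plant import arm; print(arm.hand_in())"
```

```text
the job is handed in; nothing more can be done
None
```

I've handed the job in at about 12.5 s on the robot's clock: the drawer is fully open and the clip is held squeezed open over the middle of the card's top edge, with its jaw tips about 17 mm below the edge and about 8 mm clear on each side. The card has not moved.

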